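Park the long clay offcut at the top of its gutter

TASK

Two clay pipe offcuts lie at the low ends of the twin sloped steel gutter. With closed fingertips, gently nudge the longer one up its lane, over the crest and into the dip against the end stop, so that it stays there and does not roll back. Do not grip or lift it or throw it up the slope; leave the shorter offcut and the things on the board as they are, and take the hand away at the end.

Things in the scene. Friction and masses are not known exactly. Their poses are not given: they have to be found in the camera images.
- rack: fixed rack: plywood board (x +-190, y -175 to +95, 12 mm thick) with a twin steel gutter. Origin on the table under the gutter's middle; +x uphill along both lanes (in the world to the robot's left, within 26 degrees), +y across, z up. Lanes centred on y = +38 and -38 mm, 70 mm wide inside, walls 14 mm above the lane floor. All mm below are in this frame, z from the table
- low_lip (a point): top edge of the low lip between the lanes, at (-130, 0, 42) mm in the rack's frame. The lip, 6 mm thick (x -136 to -130), stands 12 mm over the lane floor (floor z = 30 mm there) and keeps the offcuts from rolling out of the low end. From here the floor rises straight at 7 degrees to the crest
- crest (a point): middle of the crest line on the gutter floor, at (90, 0, 57) mm in the rack's frame. Beyond it the floor falls at 12 degrees to the end stop: once an offcut's centre is a few mm past the crest it rolls on by itself into the dip and comes to rest against the stop
- stop_face (a point): point on the upright end stop's face, between the lanes, at (138, 0, 47) mm in the rack's frame; the stop's top is 94 mm above the table
- long_offcut: longer clay pipe offcut: terracotta tube 60 mm in diameter, 64 mm long, about 0.16 kg, lying across either lane, free to roll. Origin at its centre, y along its axis; the other axes turn as it rolls. Starts against the low lip, centre at x = -108, z = 63 mm in the rack's frame; parked against the stop it is at x = +108, z = 81 mm. Let go on the slope, it rolls back down
- short_offcut: the shorter clay pipe offcut, same tube 60 mm in diameter but only 36 mm long, resting in the same way in the other lane; to be left there. Origin at its centre
- wood_block: wooden block 50 x 35 x 25 mm lying on the board, on the side of the lanes at negative rack y; leave alone. Origin at the centre of its underside
- jar: glass jar with a white cap, 42 mm in diameter, 50 mm high, on the same side of the board; leave alone. Origin at the centre of its underside
- brush: brush 150 mm long lying on the same side of the board; leave alone. Origin at the middle of its underside
Things that resemble listed ones, but are neither listed nor needed, are in the scene too. What is shaped like the long_offcut but purple or turquoise is not meant.

How it is judged:
At the end, for the whole second after the job is handed in: The longer offcut lies at rest in the dip against the end stop (centre within 6 mm of its parked place along the lane and in height, within 8 mm of the lane's centre line, axis within 7 degrees of square across the lane), and the shorter offcut is still at the low end within 12 mm of its start (x of long_offcut in the frame of rack between 0.102 and 0.114 m and z of long_offcut in the frame of rack between 0.075 and 0.087 m and (y of long_offcut in the frame of rack between 0.03 and 0.046 m or y of long_offcut in the frame of rack between -0.046 and -0.03 m) and angle between the y axis of long_offcut and the y axis of rack, either way round below 0.12 rad and linear speed of each of long_offcut, short_offcut below 0.02 m/s and angular speed of long_offcut below 0.5 rad/s and distance of short_offcut from where it was at the start of the episode below 0.012 m); the robot touches nothing.
It fails at once if the longer offcut is lifted off the gutter floor (z of long_offcut in the frame of rack above 0.1 m or (x of long_offcut in the frame of rack below -0.05 m and z of long_offcut in the frame of rack above 0.08 m) or (x of long_offcut in the frame of rack below 0.03 m and z of long_offcut in the frame of rack above 0.09 m)).
It fails at once if the longer offcut is pinched or pushed with more than 25 N (contact force between long_offcut and the fingers above 25 N).
It fails at once if the longer offcut is thrown (faster than 0.6 m/s) (linear speed of long_offcut above 0.6 m/s).
It fails at once if the shorter offcut is moved by more than 20 mm (distance of short_offcut from where it was at the start of the episode above 0.02 m).
It fails at once if a thing on the board is moved by more than 25 mm (distance of any of wood_block, jar, brush from where it was at the start of the episode above 0.025 m).
It also fails if it takes over 35 s, if anything falls off the work surface, if the arm or the gripper's body presses on something with over 40 N, if the wrist force passes 120 N, or if a joint passes its speed limit or range.

ROBOT

A 7-joint arm with a two-finger parallel gripper is mounted at the origin on the work surface. World frame = base frame: x ahead of the robot, y to its left, z up, the work surface at z = 0. Lengths are in m, angles in rad, forces in N, time in s.
With the tool pointing down it reaches from about 0.425 to 0.95 m from the base axis. Payload 4.7 kg.
Tool frame: the origin (TCP) lies at the very end of the fingers, on their centre line; the grasp point (between the pads) lies 19 mm behind it; z points along the fingers, y is the line along which they close (so a half turn about z gives the same grasp; the last joint's range is limited). The gripper opens to 85 mm and grips with 20 to 120 N. Pads are 22 mm wide; open, the fingers measure 114 mm over their backs; the gripper's body (76 mm by 85 mm) begins 54 mm behind the grasp point. The pads swing forward as they close: fully open they stand 13 mm farther back than shut.
Start: joints at [1.154, 0.469, -0.049, 1.532, 0.024, 1.141, -0.082], TCP at [0.255, -0.625, 0.231] pointing down, gripper open.
Joint ranges: [-2.59, 2.59], [-0.33, 1.99], [-1.39, 1.29], [0.1, 2.45], [-1.04, 4.18], [0.21, 1.99], [-2.66, 2.66]. Speed limits (rad/s): [2.57, 2.57, 3.14, 3.14, 3.14, 3.14, 3.14].

INTERFACE

Orientations are given as a rotation vector (axis times angle).
In Python, from plant import get_obs, camera, sign_off gives the robot as it stands.
- The arm moves only by the tool play_rows, never from a script. Its argument "motion" is a list of rows, each a list of 5 numbers: the opening, from 0 (shut) to 1 (fully open), then the shift along the tool's x, y, z in units of 30 mm (1.0 is 30 mm), then the turn about the tool's z in units of 5 degrees (1.0 is 5 degrees). In form: [[grip, x, y, z, roll], ...]. A call has 1 to 12 rows; each row is the pose to reach, as a shift and turn from the pose commanded when the call began, along the tool's axes at that moment; what a row does not reach only later rows make up. A row lasts 1/12 s, in which the tool goes at most 41.7 mm and 7.16 degrees, less where a joint would pass 70% of its speed; a pose out of reach is approached as far as the arm can. A call with a gripper value outside its range is refused whole. The fingers move at their own pace and stop on an object; "force" is the grip in N (left out, the last holds). Time passes only in rows, so rows that repeat a pose let the fingers close. It gives the time, the measured TCP pose, the force, the opening and the grip force at its end, in the units of the state.
- get_obs(): the state, without advancing time (a new reading comes with each control period).
- camera(name): name is "side" or "top" or "wrist"; returns a dict with "pixels" (384x512x3 uint8, red, green, blue), "fx", "fy", "cx", "cy" (pixels), "D" ([k1, k2, p1, p2, k3] as OpenCV has them; the pictures are not rectified), "position" and "rotation" of the camera in the world; the wrist camera has in their place "T_tool_cam" (4x4, takes a point from camera to tool coordinates, whose origin is the TCP and whose axes are the flange's). Camera axes: x right, y down, z forward; pixel columns grow to the right and rows downward; lengths in m; the calibration is good to about 2 mm. A picture is of the moment at which its call begins: read the wrist's pose just before it. There is no depth.
- sign_off(): hands the job in; it is judged then, once.
The state is a dict: "time": time; "joints": joint angles; "joint_velocities": joint speeds; "joint_efforts": joint torques, N m; "tool_pos": TCP position; "eef_rot": TCP orientation; "ft_force": force on the tool from outside, world axes, zero at the start; "moment": the same for the moment, N m; "grip_width": finger opening in m; "finger_force": force on a finger pad.
Only numpy, scipy, OpenCV 4.12 (cv2) and the standard library are available. Lean on these libraries where they do the work, as an engineer would, in place of code of your own. Each camera call takes 0.05 s, during which the arm holds its last target. There are 200 camera calls.

## Working session

There is one attempt and no reset: what is moved stays moved. The work goes in short steps, Python scripts to look and compute and a tool call to move; the robot and the scene stay as the last step left them, time stands still between calls to the robot, and variables do not carry over. Pictures are saved under pics/ and viewed, at most 10 in all, crops included, and the job is handed in when it is done.

Besides the shell and the picture viewer there is one more tool, called after "Request:" by a JSON object that holds its "method" and its "body". play_rows: Moves the arm, as the interface text tells. Its arguments: {"type":"object","properties":{"motion":{"type":"array","items":{"type":"array","items":{"type":"number"}}},"force":{"type":"number"}},"required":["motion"]}

```bash
mkdir -p pics; python3 - <<'E'
from plant import get_obs, camera
import cv2,pickle
o=get_obs();print({k:o[k] for k in('time','tool_pos','eef_rot','grip_width')})
d={}
for n in('top','side'):
    c=camera(n);d[n]=c;cv2.imwrite(f'pics/{n}0.png',c['pixels'][:,:,::-1])
    print(n,[c[k] for k in('fx','fy','cx','cy','D','position','rotation')])
pickle.dump(d,open('c0.pkl','wb'))
E
```

```text
{'time': 0.0, 'tool_pos': array([ 0.2549943 , -0.6243279 ,  0.23025081]), 'eef_rot': array([-3.08083281e+00, -6.04951595e-01,  7.66784860e-04]), 'grip_width': 0.08541914344288745}
top [450.6663339238493, 450.6663339238493, 258.7647729795897, 188.1451031752989, array([0.01261576, 0.        , 0.        , 0.        , 0.        ]), array([0.49758909, 0.00623359, 1.13292419]), array([-2.15313362,  2.21365719, -0.07348846])]
side [415.69842114533583, 415.69842114533583, 250.89777801481333, 193.86302740168648, array([-0.09795003,  0.        ,  0.        ,  0.        ,  0.        ]), array([0.42458482, 0.52478332, 0.77538157]), array([-0.33331442,  2.87617609, -0.98396411])]
```

View pics/top0.png

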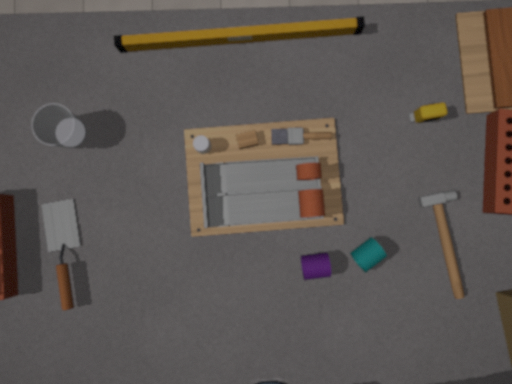

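View pics/side0.png

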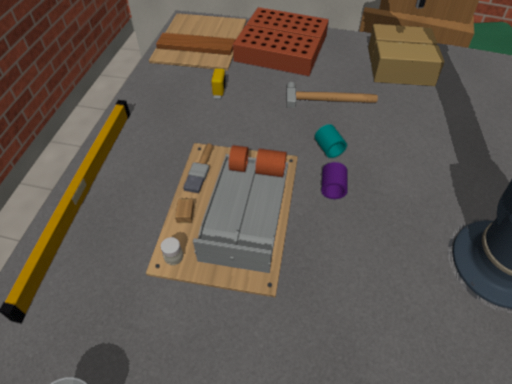

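Top picture: the rack is at (185–343, 119–235). Candidates for the long offcut are terracotta at (312,203), which is longer, terracotta at (308,172), which is shorter, purple at (316,266) and turquoise at (369,254). I choose (312,203), in the lane nearest the robot (rack y=+38). A close crop will check it.

```bash
python3 - <<'E'
import pickle,cv2
d=pickle.load(open('c0.pkl','rb'))
p=d['top']['pixels'][110:245,175:355,::-1]
cv2.imwrite('pics/crop.png',cv2.resize(p,None,fx=4.4,fy=4.4,interpolation=cv2.INTER_CUBIC))
E
```

```text
(no output)
```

View pics/crop.png

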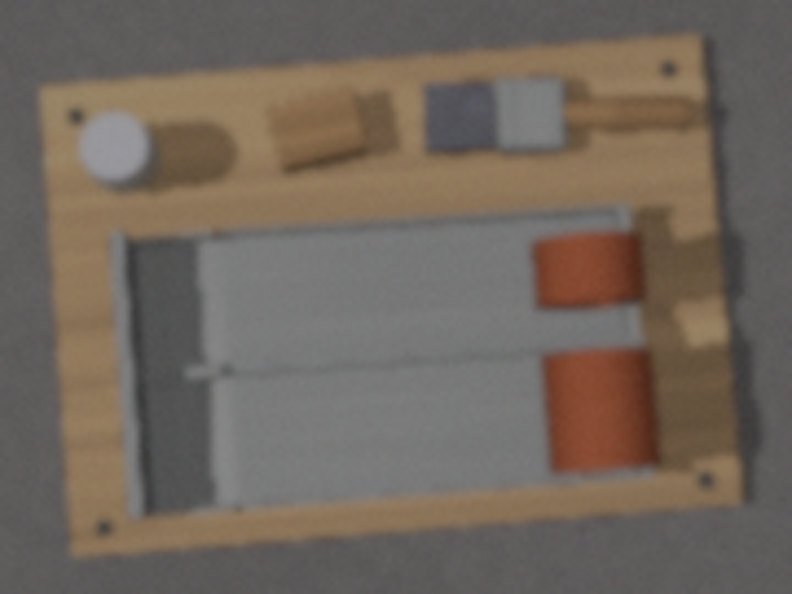

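The crop confirms it: the lower terracotta piece is clearly longer (about 120 px against 70 px) and lies in the robot-side lane at y=+38. Next I fit the rack pose and work out waypoints in tool axes.

```bash
cat > h.py <<'E'
import pickle,cv2,numpy as np
from scipy.optimize import least_squares
from scipy.spatial.transform import Rotation as R
from plant import get_obs
d=pickle.load(open('c0.pkl','rb'))
def proj(c,P):
    Rw=R.from_rotvec(c['rotation']).as_matrix().T
    K=np.array([[c['fx'],0,c['cx']],[0,c['fy'],c['cy']],[0,0,1]])
    return cv2.projectPoints(np.array(P,float),Rw,-Rw@c['position'],K,c['D'])[0][:,0]
O=np.array([[190,-175,12],[-190,-175,12],[-190,95,12],[190,95,12]])/1e3
px=np.array([[41,87],[703,36],[742,501],[72,555]])/4.4+[175,110]
oside=np.array([[152.5,274],[195,146],[298,154.5],[275,287.5]]) # rough
def T(q,P): return R.from_euler('z',q[2]).apply(P)+[q[0],q[1],0]
q=least_squares(lambda q:(proj(d['top'],T(q,O))-px).ravel(),[.5,0,1.5]).x
E
python3 - <<'E'
from h import *
print('rack',q,np.degrees(q[2])); print('res',(proj(d['top'],T(q,O))-px).round(2))
print('side check',proj(d['side'],T(q,O)).round(1))
L=np.array([[-108,38,63],[-108,-38,63],[138,0,94],[-130,0,42]])/1e3
print('top proj',((proj(d['top'],T(q,L))-[175,110])*4.4).round(0), proj(d['side'],T(q,L)).round(0))
o=get_obs(); Rt=R.from_rotvec(o['eef_rot']);print(Rt.as_matrix().round(3))
W=np.array([[-175,38,110],[-175,38,60],[90,38,80]])/1e3
print('world',T(q,W).round(3)); print('tool units',(Rt.inv().apply(T(q,W)-o['tool_pos'])/.03).round(2))
E
```

```text
rack [ 0.56600327 -0.00542537  1.62023005] 92.8323437953055
res [[-0.24 -0.67]
 [-0.21 -0.7 ]
 [ 0.6   0.88]
 [-0.17  0.44]]
side check [[146.2 270.9]
 [194.8 141. ]
 [298.6 154.3]
 [276.4 293.4]]
top proj [[601. 412.]
 [589. 272.]
 [134. 374.]
 [630. 341.]] [[272. 161.]
 [240. 157.]
 [233. 242.]
 [257. 159.]]
[[ 0.926  0.378 -0.001]
 [ 0.378 -0.926  0.002]
 [-0.    -0.002 -1.   ]]
world [[ 0.537 -0.182  0.11 ]
 [ 0.537 -0.182  0.06 ]
 [ 0.524  0.083  0.08 ]]
tool units [[ 14.27 -10.09   4.03]
 [ 14.27 -10.09   5.7 ]
 [ 17.2  -18.42   5.04]]
```

Request:
{"method": "play_rows", "body": {"motion": [[0,14.16,-9.78,2,-14.1],[0,14.16,-9.78,2,-14.1],[0,14.16,-9.78,2,-14.1],[0,14.16,-9.78,2,-14.1],[0,14.16,-9.78,2,-14.1],[0,14.16,-9.78,2,-14.1],[0,14.16,-9.78,2,-14.1],[0,14.16,-9.78,2,-14.1],[0,14.16,-9.78,2,-14.1],[0,14.16,-9.78,2,-14.1],[0,14.16,-9.78,3.36,-14.1],[0,14.16,-9.78,3.36,-14.1]]}}

```text
time: 1.1
tool_pos: [0.5234, -0.2147, 0.1452]
eef_rot: [2.166, 2.272, 0.001]
ft_force: [0.3, -0.8, -0.1]
grip_width: -0.0001
finger_force: 0.0
```

```bash
cat >> h.py <<'E'
def rel(*W):
    o=get_obs(); Rt=R.from_rotvec(o['eef_rot']); p=o['tool_pos']
    print('t',round(o['time'],2),'grip',o['grip_width'].round(4),'F',o['ft_force'].round(1))
    print('tcp rack mm',(R.from_euler('z',-q[2]).apply(p-[q[0],q[1],0])*1e3).round(1),'tool in rack\n',(R.from_euler('z',-q[2])*Rt).as_matrix().round(3))
    for w in W: print(w,(Rt.inv().apply(T(q,np.array(w)/1e3)-p)/.03).round(2))
E
python3 -c "
from h import *
rel((-185,38,130),(-185,38,55))"
```

```text
Traceback (most recent call last):
  File "h.py", line 17, in rel
    print('t',round(o['time'],2),'grip',o['grip_width'].round(4),'F',o['ft_force'].round(1))
                                        ^^^^^^^^^^^^^^^^^^^^^
AttributeError: 'float' object has no attribute 'round'
```

Request:
{"method": "play_rows", "body": {"motion": [[0,0,0,0,0],[0,0,0,0,0],[0,0,0,0,0]]}}

```text
time: 1.35
tool_pos: [0.5217, -0.2167, 0.1447]
eef_rot: [-2.168, -2.273, 0.001]
ft_force: [0.4, -1.0, 0.2]
grip_width: -0.0
finger_force: 0.0
```

```bash
sed -i "s/o\['grip_width'\].round(4)/o['grip_width']/" h.py
python3 -c "
from h import *
rel((-185,38,130),(-185,38,55))"
```

```text
t 1.35 grip -3.38457306051253e-05 F [ 0.4 -1.   0.2]
tcp rack mm [-208.8   54.6  144.7] tool in rack
 [[ 1.    -0.002 -0.   ]
 [-0.002 -1.     0.001]
 [-0.    -0.001 -1.   ]]
(-185, 38, 130) [0.79 0.55 0.49]
(-185, 38, 55) [0.79 0.56 2.99]
```

Request:
{"method": "play_rows", "body": {"motion": [[0,0.8,0.55,0.5,0],[0,0.8,0.55,1.3,0],[0,0.8,0.55,2.1,0],[0,0.8,0.55,2.7,0],[0,0.8,0.55,2.97,0],[0,0.8,0.55,2.97,0],[0,0.8,0.55,2.97,0]]}}

```text
time: 1.93
tool_pos: [0.5375, -0.1929, 0.0566]
eef_rot: [2.17, 2.271, -0.0]
ft_force: [0.7, 0.4, -0.4]
grip_width: -0.0001
finger_force: 0.0
```

```bash
python3 - <<'E'
from h import *
rel((-150,38,55),(60,38,80))
from plant import camera
c=camera('side')['pixels'][110:310,130:350,::-1]
cv2.imwrite('pics/s1.png',cv2.resize(c,None,fx=3,fy=3,interpolation=cv2.INTER_CUBIC))
E
```

```text
t 1.93 grip -6.693384194213441e-05 F [ 0.7  0.4 -0.4]
tcp rack mm [-185.9   37.7   56.6] tool in rack
 [[ 1.    -0.004 -0.001]
 [-0.004 -1.    -0.001]
 [-0.001  0.001 -1.   ]]
(-150, 38, 55) [ 1.2  -0.01  0.05]
(60, 38, 80) [ 8.19 -0.04 -0.79]
```

View pics/s1.png

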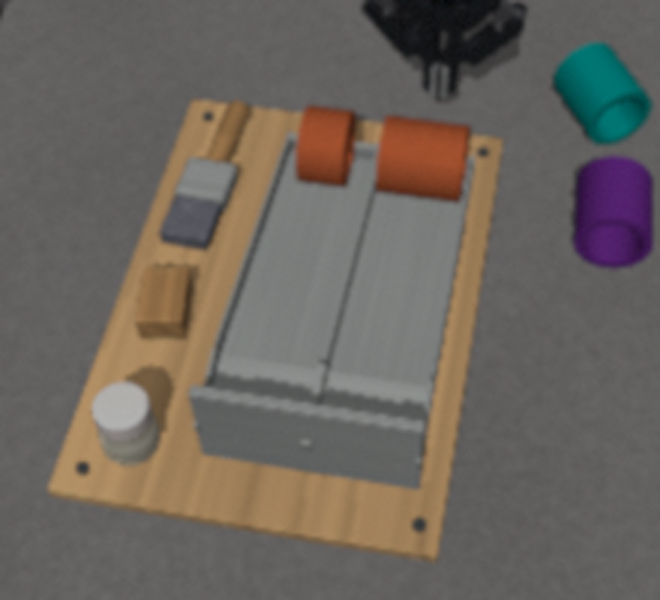

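The closed fingertips (440,85) stand behind the long offcut (422,158) and in line with its lane. Now the slow push.

Request:
{"method": "play_rows", "body": {"motion": [[0,0.3,0,0,0],[0,0.6,0,0,0],[0,0.85,0,0,0],[0,1.0,0,0,0],[0,1.1,0,0,0],[0,1.2,0,0,0],[0,1.3,0,0,0],[0,1.42,0,-0.02,0],[0,1.56,0,-0.04,0],[0,1.72,0,-0.06,0],[0,1.88,0,-0.08,0],[0,2.04,0,-0.1,0]]}}

```text
time: 2.98
tool_pos: [0.5346, -0.13, 0.0591]
eef_rot: [2.168, 2.273, 0.0]
ft_force: [-0.6, -0.7, 1.0]
grip_width: 0.0
finger_force: 0.5
```

```bash
python3 - <<'E'
from h import *
rel((60,38,80))
from plant import camera
c=camera('side')['pixels'][110:310,130:350,::-1]
cv2.imwrite('pics/s2.png',cv2.resize(c,None,fx=3,fy=3,interpolation=cv2.INTER_CUBIC))
E
```

```text
t 2.98 grip 2.2418136790959942e-05 F [-0.6 -0.7  1. ]
tcp rack mm [-122.8   37.6   59.1] tool in rack
 [[ 1.    -0.002 -0.   ]
 [-0.002 -1.    -0.   ]
 [-0.     0.    -1.   ]]
(60, 38, 80) [ 6.09 -0.03 -0.7 ]
```

View pics/s2.png

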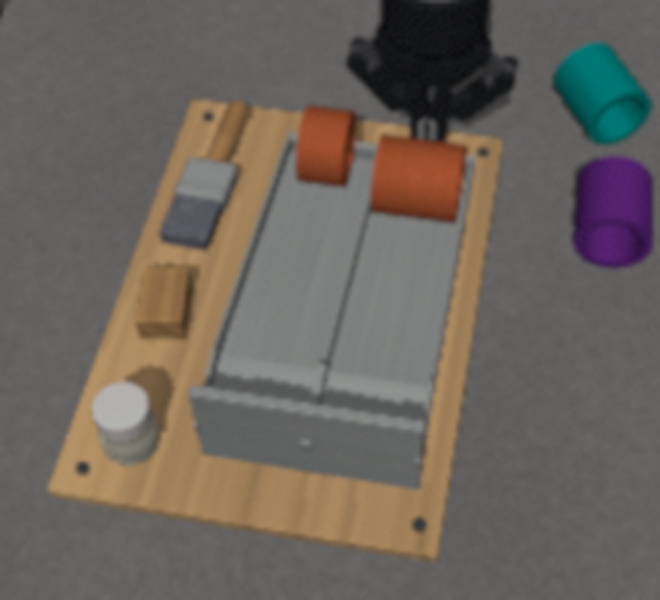

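The offcut (418,178) has left the lip, square in its lane with the fingers behind it. The push continues.

Request:
{"method": "play_rows", "body": {"motion": [[0,0.12,0,-0.01,0],[0,0.3,0,-0.03,0],[0,0.5,0,-0.06,0],[0,0.7,0,-0.08,0],[0,0.9,0,-0.11,0],[0,1.1,0,-0.13,0],[0,1.3,0,-0.16,0],[0,1.5,0,-0.18,0],[0,1.7,0,-0.2,0],[0,1.9,0,-0.23,0],[0,2.1,0,-0.25,0],[0,2.25,0,-0.27,0]]}}

```text
time: 4.03
tool_pos: [0.5313, -0.062, 0.0672]
eef_rot: [-2.167, -2.274, -0.0]
ft_force: [-0.6, -0.2, 1.2]
grip_width: -0.0
finger_force: 0.6
```

Request:
{"method": "play_rows", "body": {"motion": [[0,0.15,0,-0.02,0],[0,0.35,0,-0.04,0],[0,0.55,0,-0.07,0],[0,0.75,0,-0.09,0],[0,0.95,0,-0.11,0],[0,1.15,0,-0.14,0],[0,1.35,0,-0.16,0],[0,1.55,0,-0.19,0],[0,1.75,0,-0.21,0],[0,1.9,0,-0.23,0],[0,2.05,0,-0.25,0],[0,2.15,0,-0.26,0]]}}

```text
time: 5.03
tool_pos: [0.5283, 0.0022, 0.075]
eef_rot: [2.167, 2.274, 0.0]
ft_force: [0.8, -0.1, -0.1]
grip_width: -0.0005
finger_force: 0.6
```

```bash
python3 - <<'E'
from h import *
rel((49,38,80),(60,38,80))
from plant import camera
c=camera('side')['pixels'][110:310,130:350,::-1]
cv2.imwrite('pics/s3.png',cv2.resize(c,None,fx=3,fy=3,interpolation=cv2.INTER_CUBIC))
E
```

```text
t 5.03 grip -0.0004898047258038204 F [ 0.8 -0.1 -0.1]
tcp rack mm [ 9.4 37.3 75. ] tool in rack
 [[ 1.    -0.001  0.   ]
 [-0.001 -1.    -0.   ]
 [ 0.     0.    -1.   ]]
(49, 38, 80) [ 1.32 -0.03 -0.17]
(60, 38, 80) [ 1.69 -0.03 -0.17]
```

View pics/s3.png

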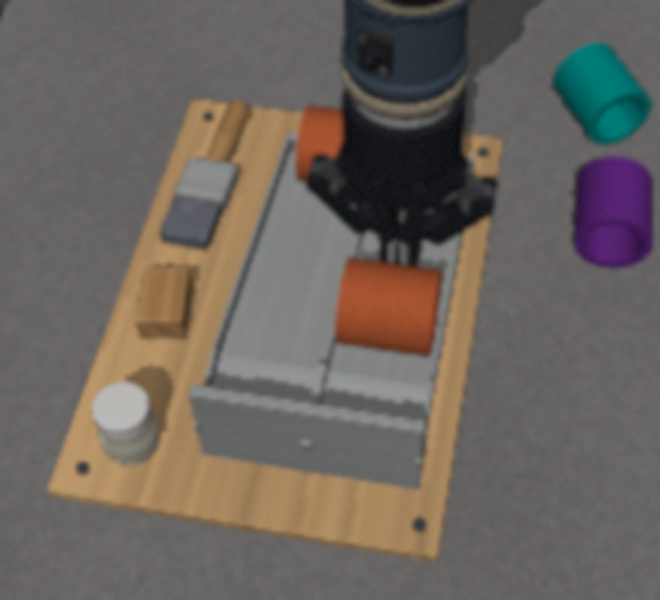

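The offcut (388,306) is just below the crest and square. I take it slowly over and hold the fingers behind it.

Request:
{"method": "play_rows", "body": {"motion": [[0,0.15,0,-0.02,0],[0,0.33,0,-0.04,0],[0,0.51,0,-0.06,0],[0,0.69,0,-0.09,0],[0,0.86,0,-0.11,0],[0,1.02,0,-0.13,0],[0,1.16,0,-0.15,0],[0,1.28,0,-0.16,0],[0,1.4,0,-0.16,0],[0,1.5,0,-0.16,0],[0,1.6,0,-0.16,0],[0,1.65,0,-0.16,0]]}}

```text
time: 6.08
tool_pos: [0.5259, 0.0516, 0.0796]
eef_rot: [-2.167, -2.274, -0.001]
ft_force: [-0.0, -0.4, -0.6]
grip_width: -0.0001
finger_force: 0.0
```

Request:
{"method": "play_rows", "body": {"motion": [[0,0,0,0,0],[0,0,0,0,0],[0,0,0,0,0],[0,0,0,0,0],[0,0,0,0,0],[0,0,0,0,0]]}}

```text
time: 6.58
tool_pos: [0.526, 0.0507, 0.0797]
eef_rot: [2.168, 2.273, -0.0]
ft_force: [-0.2, -0.2, -0.7]
grip_width: -0.0
finger_force: 0.0
```

```bash
python3 - <<'E'
from h import *
rel((67,38,80))
from plant import camera
c=camera('side')['pixels'][110:310,130:350,::-1]
cv2.imwrite('pics/s4.png',cv2.resize(c,None,fx=3,fy=3,interpolation=cv2.INTER_CUBIC))
E
```

```text
t 6.58 grip -4.571061322858637e-05 F [-0.2 -0.2 -0.7]
tcp rack mm [58.  37.2 79.7] tool in rack
 [[ 1.    -0.002 -0.   ]
 [-0.002 -1.    -0.   ]
 [-0.     0.    -1.   ]]
(67, 38, 80) [ 0.3  -0.03 -0.01]
```

View pics/s4.png

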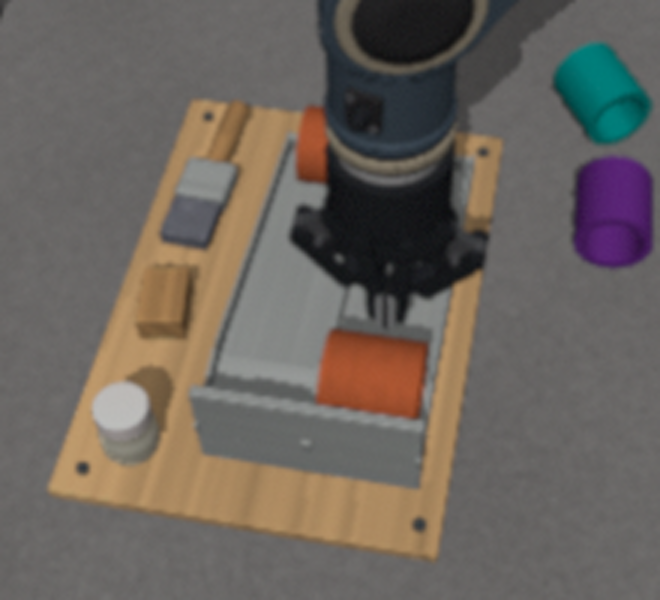

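The offcut (372,373) lies in the dip against the stop, with a gap to the fingertips. I back off, then rise.

Request:
{"method": "play_rows", "body": {"motion": [[0,-0.3,0,-0.1,0],[0,-0.6,0,-0.5,0],[0,-0.8,0,-1.3,0],[0,-0.8,0,-2.2,0],[0,-0.8,0,-3.1,0],[0,-2,0,-4,0],[0,-3,0,-4.5,0],[0,-4,0,-5,0],[0,-5,0,-5,0],[0,-6,0,-5,0],[0,-7,0,-5,0],[0,-8,0,-5,0]]}}

```text
time: 7.63
tool_pos: [0.5368, -0.1913, 0.2302]
eef_rot: [2.168, 2.272, -0.0]
ft_force: [-0.4, 0.2, -0.1]
grip_width: 0.0003
finger_force: 0.0
```

Request:
{"method": "play_rows", "body": {"motion": [[0,-1,0,0,0],[0,-2,0,0,0],[0,-3,0,0,0],[0,-3,0,0,0],[0,-3,0,0,0],[0,-3,0,0,0]]}}

```text
time: 8.13
tool_pos: [0.5413, -0.2785, 0.2296]
eef_rot: [-2.168, -2.273, -0.001]
ft_force: [-0.4, -0.1, -0.2]
grip_width: 0.0001
finger_force: 0.0
```

```bash
python3 - <<'E'
from h import *
rel()
from plant import camera
c=camera('top')['pixels'][110:245,175:355,::-1]
cv2.imwrite('pics/t5.png',cv2.resize(c,None,fx=4.4,fy=4.4,interpolation=cv2.INTER_CUBIC))
L=np.array([[108,38,81],[108,70,81],[108,6,81],[-108,-38,63]])/1e3
print(((proj(d['top'],T(q,L))-[175,110])*4.4).round(0))
E
```

```text
t 8.13 grip 0.00013161875601900563 F [-0.4 -0.1 -0.2]
tcp rack mm [-271.6   38.2  229.6] tool in rack
 [[ 1.    -0.002  0.001]
 [-0.002 -1.     0.   ]
 [ 0.001 -0.    -1.   ]]
[[198. 442.]
 [203. 502.]
 [194. 382.]
 [589. 272.]]
```

View pics/t5.png

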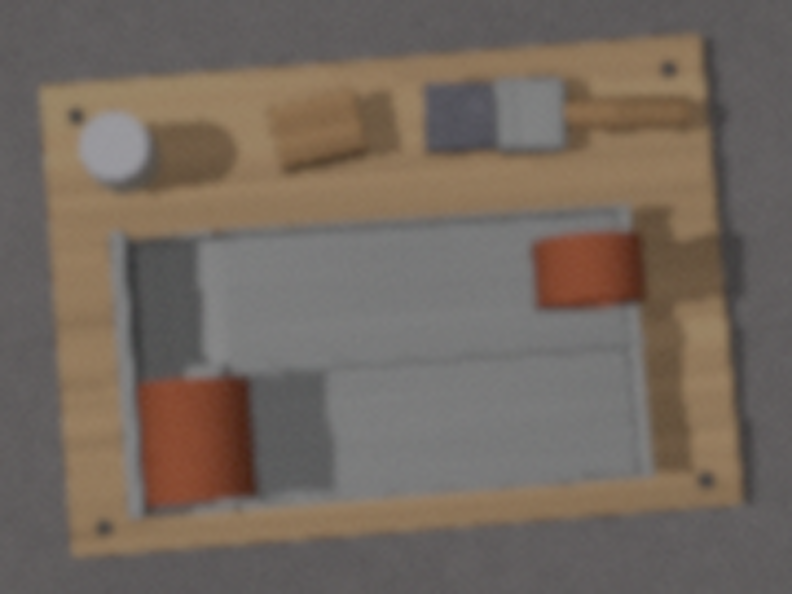

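The long offcut at (196,441) is where a parked one should appear, (198,442), and it is square. The short offcut (588,270) and the things on the board have not moved, and the hand is away.

```bash
python3 -c "
from plant import sign_off
print(sign_off())"
```

```text
the job is handed in; nothing more can be done
None
```

I nudged the longer offcut over the crest with closed fingertips, and it now lies against the end stop; the shorter offcut and the things on the board look unmoved in the last picture, the hand is clear, and the job is handed in (no verdict was returned).

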